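# Pin the sprung dish clamp open and load the petri dish

### The arm

A 6-joint arm with a two-finger parallel gripper is mounted at the origin on a cart in front of the work surface, level with it; the furniture and walls round the work are solid. World frame = base frame: x ahead of the robot, y to its left, z up, the work surface at z = 0. Lengths are in m, angles in rad, forces in N, time in s.
With the tool pointing down it reaches from about 0.25 to 0.775 m from the base axis. Payload 4 kg.
Tool frame: the origin (TCP) lies on the centre line of the jaws, within the pads' length; the fingertips stand 19 mm ahead of it and the grasp point (between the pads) is the TCP; x points along the fingers, z is the direction in which the jaws open and shut, and the axes are right-handed (so a half turn about x gives the same grasp; the last joint's range is limited). The gripper opens to 94 mm and grips with 3 to 60 N. Pads are 16 mm wide; open, the fingers measure 119 mm over their backs; the gripper's body (75 mm by 177 mm) begins 78 mm behind the grasp point.
Start: joints at [-1.259, 0.087, 1.371, -0, 1.684, -0.103], TCP at [0.222, -0.503, 0.225] pointing down, gripper open.
Joint ranges: [-3.1, 3.1], [-0.76, 2.03], [0.27, 2.55], [-1.08, 4.22], [0.17, 2.65], [-2.57, 2.57]. Speed limits (rad/s): [2.79, 2.79, 3.14, 3.14, 3.14, 3.14].

### API

Orientations are given as [roll, pitch, yaw] about the fixed x, y, z axes, in that order (R = Rz(yaw) Ry(pitch) Rx(roll)).
In Python, from bench import robot, snapshot, camera_params gives the robot as it stands.
- The arm moves only by the tool step_arm, never from a script. Its argument "motion" is text: rows parted by semicolons, each of 7 numbers parted by spaces: the opening in per cent of the stroke, from 0 (shut) to 100 (fully open), then the shift along the tool's x, y, z in cm, then the turn, a rotation vector about the tool's x, y, z in rad. A call has 1 to 20 rows; each row shifts and turns the commanded pose from where the row before left it, along the tool's axes as they then stand; what a row does not reach is not made up. A row lasts 1/12 s, in which the tool goes at most 41.7 mm and 7.16 degrees, less where a joint would pass 70% of its speed; a pose out of reach is approached as far as the arm can. A call with a gripper value outside its range is refused whole. The fingers move at their own pace and stop on an object; the grip force is fixed at half the most. Time passes only in rows, so rows that do not move let the fingers close. It gives the time, the measured TCP pose, the force and the opening at its end, in the units of the state.
- robot.get_obs(): the state, without advancing time (a new reading comes with each control period).
- snapshot(name): name is "scene" or "top"; returns the picture (400x640x3 uint8, red, green, blue); there is no depth.
- camera_params(name): a dict with "fx", "fy", "cx", "cy" (pixels), "D" ([k1, k2, p1, p2, k3] as OpenCV has them; the pictures are not rectified), "R" (3x3) and "t" (3): a world point X has camera coordinates R X + t. Camera axes: x right, y down, z forward; pixel columns grow to the right and rows downward; lengths in m; the calibration is good to about 2 mm. A picture is of the moment at which its call begins. camera_params takes no time and is no camera call.
- robot.close_job(): hands the job in, once; it reports no verdict.
The state is a dict: "time": time; "joint_positions": joint angles; "qvel": joint speeds; "joint_torque": joint torques, N m; "tool_pos": TCP position; "ee_rot": TCP orientation; "wrist_force": force on the tool from outside, world axes, zero at the start; "wrist_torque": the same for the moment, N m; "width": finger opening in m.
Only numpy, scipy, OpenCV 4.12 (cv2) and the standard library are available. Lean on these libraries where they do the work, as an engineer would, in place of code of your own. Each camera call takes 0.05 s, during which the arm holds its last target.

### The job

Take the steel stop pin from its grey parking block, use it to swing the sprung arm of the dish clamp round towards the robot until it lies clear of the round nest, and drop the pin fully into the hole in the clamp's base so that the arm stays held open against the pin. Then set the petri dish gently and flat into the empty nest, let go, and leave the other things on the bench where they stand.

Things in the scene. Friction and masses are not known exactly. Their poses are not given: they have to be found in the camera images.
- clamp_base: the dish clamp's base, fixed, 170 (its x) x 175 (its y) x 25 mm, a dark steel slab under a 5 mm aluminium top plate; origin at the centre of its underside, on the bench, z up. Its top is flat, 25 mm above the bench. In its frame the nest is at (40, -35) mm, the pivot at (42, 62), the pin hole at (-27, 44). It stands near the middle of the bench, turned up to 0.4 rad either way
- clamp_arm (a joint): angle of the sprung steel arm about its vertical pivot: 0 = at rest, along the base's -y, over the nest; grows clockwise seen from above, towards the robot; at 1.5 it points almost along the base's -x and touches a pin centred in the hole; 1.8 = end of travel. Spring: 0.08 N m at 0, 0.26 at 1.5 (4 N at 70 mm from the pivot); the arm swings back if let go
- pivot (a point): on the arm's pivot axis, at the arm's mid-thickness, 35 mm above the bench (fixed to the base, same axes as the base). The arm is a bar 115 mm long from this axis, 16 mm wide, 16 mm thick; its underside is 27 mm and its top 43 mm above the bench; the pivot screw over it reaches 56 mm above the bench
- push_point (a point): on the arm's centre line, 70 mm from the pivot axis, mid-thickness; the arm's long edges lie 8 mm to either side. With the arm at rest the pin must come down on its far edge (base's +x side) and push it round clockwise, keeping about 70 mm from the pivot
- pin_hole (a point): centre of the mouth of the round pin hole in the base's top face, 12 mm in diameter, 20 mm deep (blind), 1 mm chamfer; 25 mm above the bench
- nest (a point): centre of the (dark) floor of the round nest, a recess 69 mm in diameter and 5 mm deep in the base's top; the floor is 20 mm above the bench
- pin_head (a point): centre of the grip head (20 mm diameter, 36 mm tall) of the loose steel stop pin; z runs up along the pin. 67 mm above the pin's tip; below the head a shank 10 mm in diameter, 49 mm long. About 90 g. At the start 73 mm above the bench; with the pin fully down in the base's hole 72 mm above it, the head's underside then at 54 mm
- pin_tip (a point): lower end of the stop pin, on its axis; the last 3 mm of the shank are conical
- pin_block: grey parking block of the pin, fixed, 46 x 46 x 26 mm, one blind hole 12 mm wide and 20 mm deep in its top, where the pin stands at the start (raise it over 20 mm to free it); origin at the centre of its underside. It stands on one side of the clamp and the petri dish on the other, left or right
- dish_center (a point): centre (half-way up) of the closed clear petri dish, 64 mm in diameter and 16 mm tall, about 35 g, lying flat on the bench at the start (centre 8 mm up); seated in the nest its centre is 28 mm above the bench and its upper 11 mm stand over the plate
- dropper: small brown dropper bottle 33 x 33 x 64 mm, a bystander behind the clamp; origin at the centre of its underside
- crucible: porcelain crucible 42 x 42 x 35 mm, a bystander in front of the clamp, to the right; origin at the centre of its underside
- bulb: black pipette bulb 54 x 78 x 50 mm, a bystander at the front right; origin at the centre of its underside
- timer: white bench timer 58 x 62 x 18 mm, a bystander at the right; origin at the centre of its underside
- jar: white jar with a blue cap, 56 x 56 x 68 mm, a bystander at the right, in front of the ultrasonic bath's left corner; origin at the centre of its underside
Mind the look-alikes: they are no part of the job. Leave any brown look-alike of the part that bears dish_center alone.

How it is judged:
On the way, in this order (a step that is already met when the one before it is completed fails the run):
1. the pin is fully down in the base's hole and, let go, holds the sprung arm open (horizontal distance between pin_tip and pin_hole below 0.005 m and height (world z) of pin_tip below 0.01 m and value of joint clamp_arm above 1.3 rad and contact force between clamp_arm and stop_pin above 0.5 N and contact force between the fingers and stop_pin below 0.1 N), for 0.2 s.
2. the dish lies flat in the nest (horizontal distance between dish_center and nest below 0.006 m and height (world z) of dish_center below 0.031 m and angle between dish_center's own z axis and vertical below 0.06 rad), for 0.2 s.
At the end, for the whole second after the job is handed in: Pin in the hole: tip within 5 mm of its axis and under 10 mm above the bench, within 0.2 rad of upright; the arm leans on it (over 0.5 N) beyond 1.3 rad; the dish lies flat (0.06 rad) in the nest, its centre within 6 mm of the nest's and under 31 mm above the bench; both at rest (all of step 2 and horizontal distance between pin_tip and pin_hole below 0.005 m and height (world z) of pin_tip below 0.01 m and angle between pin_head's own z axis and vertical below 0.2 rad and value of joint clamp_arm above 1.3 rad and contact force between clamp_arm and stop_pin above 0.5 N and linear speed of each of dish, stop_pin below 0.02 m/s); the robot touches nothing.
It fails at once if the dish is dropped (falls free at more than 0.6 m/s) (contact force between the fingers and dish below 0.02 N and linear speed of dish above 0.6 m/s).
It fails at once if a bystander is moved by more than 30 mm (distance of any of dropper, crucible, bulb, timer, jar from where it was at the start of the episode above 0.03 m).
It also fails if it takes over 64 s, if anything falls off the work surface, if the arm or the gripper's body presses on something with over 40 N, if the wrist force passes 120 N, or if a joint passes its speed limit or range.

## Working session

There is one attempt and no reset: what is moved stays moved. The work goes in short steps, Python scripts to look and compute and a tool call to move; the robot and the scene stay as the last step left them, time stands still between calls to the robot, and variables do not carry over. Pictures are saved under pics/ and viewed, and the job is handed in when it is done.

Besides the shell and the picture viewer there is one more tool, called after ">>>" by a JSON object that holds its "method" and its "body", one argument or row to a line. step_arm: Moves the arm, as the interface text tells. Its arguments: {"type":"object","properties":{"motion":{"type":"string"}},"required":["motion"]}

```bash
mkdir -p pics; ls; python3 - <<'E'
from bench import robot, snapshot, camera_params
import cv2
for n in ("scene","top"):
    cv2.imwrite(f"pics/{n}0.png",snapshot(n)[:,:,::-1])
    p=camera_params(n);print(n,p)
o=robot.get_obs();print(o)
E
```

```text
pics
scene {'fx': 401.6160334439942, 'fy': 401.6160334439942, 'cx': 320.1439980091653, 'cy': 204.43193068808196, 'D': array([0.00901789, 0.        , 0.        , 0.        , 0.        ]), 'R': array([[-0.59937591, -0.80038375, -0.01159191],
       [-0.43677508,  0.33915071, -0.83318925],
       [ 0.67080254, -0.49433051, -0.55286644]]), 't': array([0.31058868, 0.26809575, 0.73192375])}
top {'fx': 420.20236296571557, 'fy': 420.20236296571557, 'cx': 321.35083062977264, 'cy': 198.27237445551984, 'D': array([-0.04506492,  0.        ,  0.        ,  0.        ,  0.        ]), 'R': array([[-0.01546094, -0.99985297, -0.00741626],
       [-0.99486433,  0.01612497, -0.09992471],
       [ 0.10002961,  0.00583324, -0.99496736]]), 't': array([0.00342736, 0.52709785, 1.13609767])}
{'time': 0.1, 'joint_positions': array([-1.25907969e+00,  8.78565146e-02,  1.37211304e+00, -1.68364429e-05,
        1.68358185e+00, -1.03099426e-01]), 'qvel': array([ 0.00081917, -0.00182802, -0.0042782 , -0.00248853, -0.00321739,
        0.00097096]), 'joint_torque': array([ 1.79716681e-03, -3.41253626e+01, -3.03301549e+01,  7.19982293e-02,
        3.04431806e-02, -1.08199974e-04]), 'tool_pos': array([ 0.22151112, -0.50291892,  0.22342958]), 'ee_rot': array([3.0470358 , 1.56883751, 1.89105366]), 'wrist_force': array([ 0.52334191, -0.00738387,  0.01224558]), 'wrist_torque': array([ 0.00442918, -0.01985746, -0.04644157]), 'width': 0.09391116032968379}
```

View pics/scene0.png

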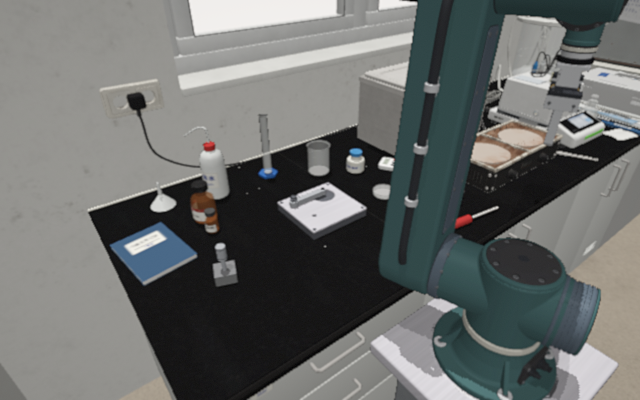

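View pics/top0.png

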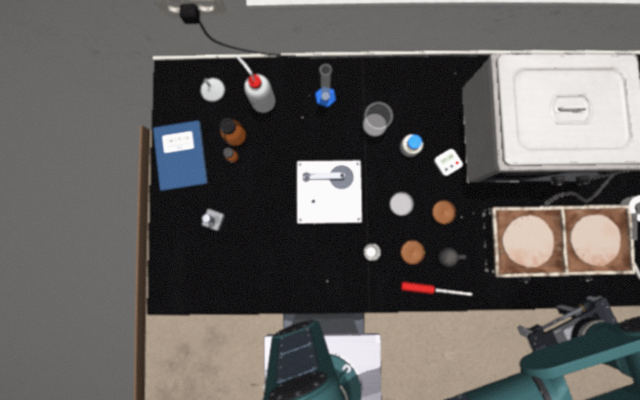

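The top view shows the clamp plate at (329,192), with pivot screw (306,177), nest (341,176) and pin hole (313,201). The pin block is at (212,218) and the clear dish at (401,204). The brown look-alikes are at (443,211) and (412,252). I'll zoom in next.

```bash
cat > h.py <<'E'
import numpy as np, cv2
from bench import robot, snapshot, camera_params
def ray(n,uv):
    p=camera_params(n);K=np.array([[p['fx'],0,p['cx']],[0,p['fy'],p['cy']],[0,0,1]])
    q=cv2.undistortPoints(np.array(uv,float).reshape(-1,1,2),K,p['D']).reshape(-1,2)
    d=np.c_[q,np.ones(len(q))]@p['R']; c=-p['R'].T@p['t']; return c,d
def plane(n,uv,z):
    c,d=ray(n,uv); return c+d*((z-c[2])/d[:,2])[:,None]
def proj(n,X):
    p=camera_params(n);K=np.array([[p['fx'],0,p['cx']],[0,p['fy'],p['cy']],[0,0,1]])
    return cv2.projectPoints(np.array(X,float).reshape(-1,3),cv2.Rodrigues(p['R'])[0],p['t'],K,p['D'])[0].reshape(-1,2)
def crop(img,x0,y0,x1,y1,s,name):
    cv2.imwrite(name,cv2.resize(img[y0:y1,x0:x1],None,fx=s,fy=s,interpolation=cv2.INTER_CUBIC))
E
python3 - <<'E'
from h import *
t=cv2.imread('pics/top0.png');s=cv2.imread('pics/scene0.png')
crop(t,285,150,425,240,5,'pics/c1.png')
crop(t,185,190,245,240,8,'pics/c2.png')
crop(s,265,140,405,245,5,'pics/c3.png')
crop(s,190,225,260,300,8,'pics/c4.png')
E
```

```text
(no output)
```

View pics/c1.png

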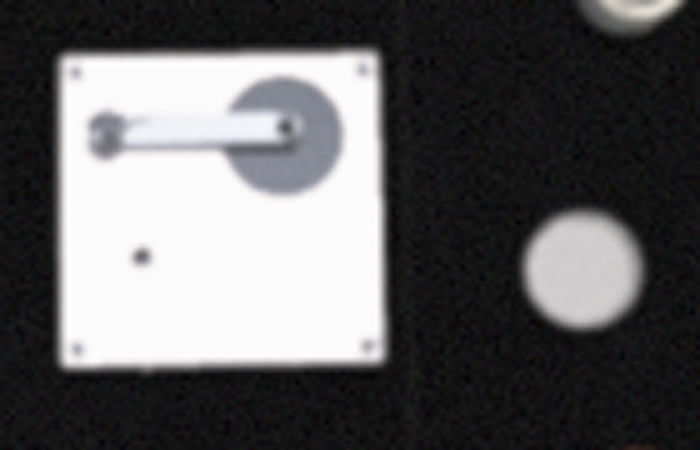

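View pics/c2.png

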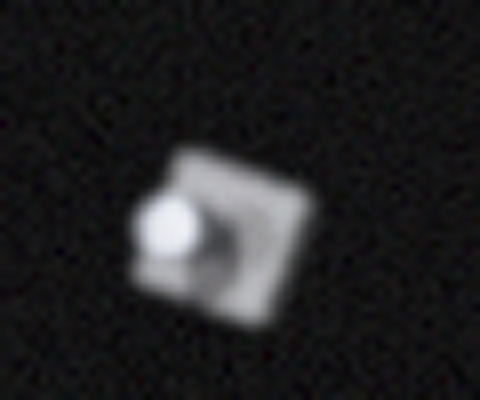

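View pics/c3.png

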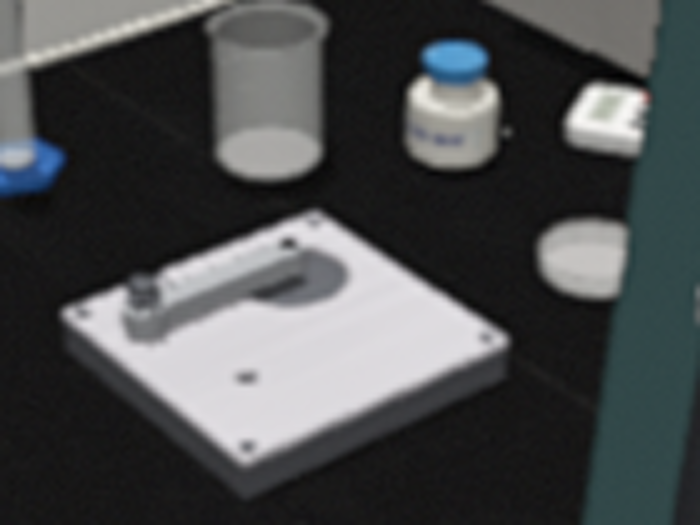

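View pics/c4.png

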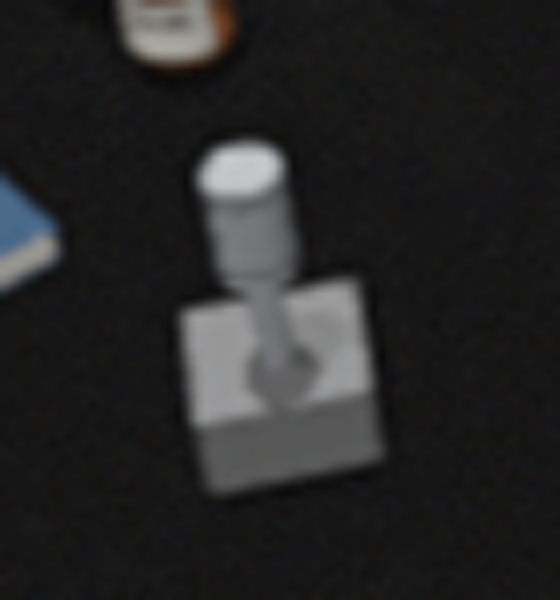

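```bash
cat > m.py <<'E'
from h import *
t=cv2.imread('pics/top0.png');g=cv2.cvtColor(t,cv2.COLOR_BGR2GRAY)
# plate: subpixel by area centroid of upsampled threshold
def cont(x0,y0,x1,y1,th,s=8):
    c=cv2.resize(g[y0:y1,x0:x1],None,fx=s,fy=s,interpolation=cv2.INTER_CUBIC)
    m=(c>th).astype(np.uint8)
    cs=cv2.findContours(m,cv2.RETR_EXTERNAL,cv2.CHAIN_APPROX_NONE)[0]
    k=max(cs,key=cv2.contourArea).reshape(-1,2).astype(float)
    return (k+.5)/s-.5+[x0,y0]
k=cont(285,150,372,235,120)
P=plane('top',k,.025)[:,:2]
r=cv2.minAreaRect(P.astype(np.float32));print('plate',r)
b=cv2.boxPoints(r); print(b)
ctr=np.array(r[0]);
e=sorted([b[(i+1)%4]-b[i] for i in range(4)],key=lambda v:-v[0])[0]; th=np.arctan2(e[1],e[0]); print('yaw',th)
R=np.array([[np.cos(th),-np.sin(th)],[np.sin(th),np.cos(th)]])
for n,q in dict(nest=(.04,-.035),pivot=(.042,.062),hole=(-.027,.044)).items(): print(n,ctr+R@q)
def c2(x,y,x0,y0,s): return [(x+.5)/s-.5+x0,(y+.5)/s-.5+y0]
print('hole px',plane('top',[c2(142,257,285,150,5)],.025),'nest px',plane('top',[c2(284,135,285,150,5)],.02),'screw',plane('top',[c2(106,135,285,150,5)],.05))
print('hole scene',plane('scene',[c2(247,378,265,140,5)],.025))
k=cont(385,185,420,222,90); 
for z in (0,.008,.016):
  P=plane('top',k,z)[:,:2]; print('dish',z,cv2.minEnclosingCircle(P.astype(np.float32)),P.min(0)/2+P.max(0)/2)
# pin head
k=cont(185,190,245,240,215); P=plane('top',k,.091)[:,:2]; print('pinhead top',P.min(0)/2+P.max(0)/2,np.ptp(P,axis=0))
print('scene pin top',plane('scene',[c2(242,170,190,225,8)],.091))
k=cont(185,190,245,240,100); P=plane('top',k,.026)[:,:2]; print('block',cv2.minAreaRect(P.astype(np.float32)))
print('screws',plane('top',[c2(*q,285,150,5) for q in((75,72),(363,70),(368,346),(77,349))],.025)[:,:2])
E
python3 m.py
```

```text
plate ((0.5464761853218079, -0.02568606287240982), (0.18082153797149658, 0.17633643746376038), 89.63664245605469)
[[ 0.45773637 -0.11553587]
 [ 0.63406926 -0.11665416]
 [ 0.635216    0.06416374]
 [ 0.4588831   0.06528203]]
yaw -0.0063418252
nest [ 0.58625342 -0.06093903]
pivot [0.58886853 0.03604634]
hole [0.51975577 0.01848428]
hole px [[0.52001415 0.01832481 0.025     ]] nest px [[ 0.58771602 -0.06187428  0.02      ]] screw [[0.58475991 0.03640481 0.05      ]]
hole scene [[0.51726834 0.02048957 0.025     ]]
dish 0 ((0.5112270712852478, -0.22974398732185364), 0.034045394510030746) [ 0.51132967 -0.22988509]
dish 0.008 ((0.5105480551719666, -0.22826950252056122), 0.03381584584712982) [ 0.51064989 -0.22840971]
dish 0.016 ((0.509868860244751, -0.22679513692855835), 0.03358634561300278) [ 0.50997011 -0.22693434]
pinhead top [0.4741492  0.29737272] [0.01633931 0.01356106]
scene pin top [[0.47170949 0.29873227 0.091     ]]
block ((0.47492310404777527, 0.30054497718811035), (0.0557018518447876, 0.04945319518446922), 69.2786865234375)
screws [[ 0.62447809  0.05439036]
 [ 0.62292372 -0.1065343 ]
 [ 0.46873327 -0.10557198]
 [ 0.46963292  0.05486802]]
```

```bash
cat > g.py <<'E'
from h import *
from scipy.spatial.transform import Rotation as Ro
import sys
def st():
    o=robot.get_obs(); R=Ro.from_euler('xyz',o['ee_rot']).as_matrix(); return o,R
def to(target,jaw=(0,1,0)):
    o,R=st(); x=np.array([0,0,-1.]); z=np.array(jaw,float); z-=z@x*x; z/=np.linalg.norm(z)
    best=min((np.c_[x,np.cross(s*z,x),s*z] for s in(1,-1)),key=lambda T:Ro.from_matrix(R.T@T).magnitude())
    rv=Ro.from_matrix(R.T@best).as_rotvec()
    d=np.array(target)-o['tool_pos']
    print('t',o['time'],'pos',o['tool_pos'].round(4),'w',round(o['width'],4),'F',o['wrist_force'].round(2),'q',o['joint_positions'].round(2))
    print('turn',rv.round(4),'| shift cm now-axes',(R.T@d*100).round(3),'| after-turn axes',(best.T@d*100).round(3))
    print('axes x,y,z:',R.T.round(3).tolist())
if __name__=='__main__': to([float(a) for a in sys.argv[1:4]],[float(a) for a in sys.argv[4:7]] or (0,1,0))
E
python3 g.py .473 .298 .16
```

```text
t 0.1 pos [ 0.2215 -0.5029  0.2234] w 0.0939 F [ 0.52 -0.01  0.01] q [-1.26  0.09  1.37 -0.    1.68 -0.1 ]
turn [ 4.148e-01 -2.000e-03  2.000e-04] | shift cm now-axes [  6.476  55.293 -63.151] | after-turn axes [  6.343  25.149 -80.092]
axes x,y,z: [[-0.001, 0.002, -1.0], [0.915, 0.403, 0.0], [0.403, -0.915, -0.002]]
```

>>> {"method": "step_arm", "body": {
  "motion": "100 0 0 0 0.1037 0 0;100 0 0 0 0.1037 0 0;100 0 0 0 0.1037 0 0;100 0 0 0 0.1037 0 0;100 0 1.2 -3.8 0 0 0;100 0 1.2 -3.8 0 0 0;100 0 1.2 -3.8 0 0 0;100 0 1.2 -3.8 0 0 0;100 0 1.2 -3.8 0 0 0;100 0 1.2 -3.8 0 0 0;100 0 1.2 -3.8 0 0 0;100 0 1.2 -3.8 0 0 0;100 0 1.2 -3.8 0 0 0;100 0 1.2 -3.8 0 0 0;100 0 1.2 -3.8 0 0 0;100 0 1.2 -3.8 0 0 0;100 0 1.2 -3.8 0 0 0;100 0 1.2 -3.8 0 0 0;100 0 1.2 -3.8 0 0 0;100 0 0 0 0 0 0"
}}

```text
time: 1.77
tool_pos: [0.4019, 0.0728, 0.2238]
ee_rot: [-2.898, 1.567, 1.825]
wrist_force: [0.2, 0.2, -0.3]
width: 0.0941
```

```bash
python3 g.py .473 .298 .125
```

```text
t 1.7667 pos [0.4019 0.0728 0.2238] w 0.0941 F [ 0.17  0.18 -0.26] q [ 0.04 -0.23  1.67  0.    1.7   1.6 ]
turn [ 0.0101 -0.0034  0.0009] | shift cm now-axes [  9.947   7.345 -22.416] | after-turn axes [  9.876   7.11  -22.523]
axes x,y,z: [[-0.001, 0.003, -1.0], [1.0, 0.01, -0.001], [0.01, -1.0, -0.003]]
```

>>> {"method": "step_arm", "body": {
  "motion": "100 0 1 -3 0.01 0 0;100 0 1 -3 0 -0.003 0;100 0 1 -3 0 0 0;100 0 1 -3 0 0 0;100 1.5 1 -3 0 0 0;100 2 1 -3 0 0 0;100 3 1.1 -3 0 0 0;100 3.4 0 -1.5 0 0 0;100 0 0 0 0 0 0;100 0 0 0 0 0 0"
}}

```text
time: 2.6
tool_pos: [0.4724, 0.2881, 0.1234]
ee_rot: [-0.731, 1.561, -2.311]
wrist_force: [0.3, -0.5, 0.3]
width: 0.0935
```

```bash
python3 g.py .473 .298 .078; python3 - <<'E'
from h import *
t=snapshot('top')[:,:,::-1];s=snapshot('scene')[:,:,::-1]
cv2.imwrite('pics/t1.png',t);cv2.imwrite('pics/s1.png',s)
a=cv2.resize(t[170:270,160:260],None,fx=4,fy=4,interpolation=2);b=cv2.resize(s[200:300,160:260],None,fx=4,fy=4,interpolation=2)
cv2.imwrite('pics/c5.png',np.hstack([a,b]))
E
```

```text
t 2.6 pos [0.4724 0.2881 0.1234] w 0.0935 F [ 0.34 -0.51  0.29] q [ 0.45  0.14  1.51 -0.    1.5   2.03]
turn [-0.0091  0.0069  0.0063] | shift cm now-axes [ 4.537  0.083 -1.025] | after-turn axes [ 4.544  0.064 -0.993]
axes x,y,z: [[-0.006, -0.007, -1.0], [1.0, -0.009, -0.006], [-0.009, -1.0, 0.007]]
```

View pics/c5.png

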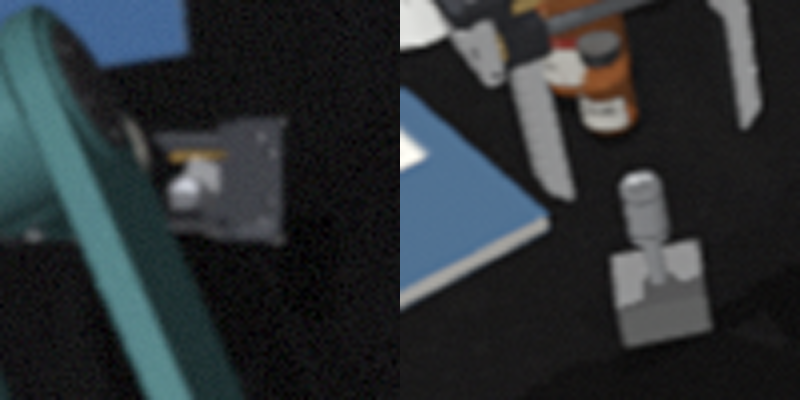

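>>> {"method": "step_arm", "body": {
  "motion": "100 0 0.1 -0.5 -0.009 0.007 0.006;100 0 0 -0.5 0 0 0;100 1 0 0 0 0 0;100 1 0 0 0 0 0;100 1 0 0 0 0 0;100 1 0 0 0 0 0;100 0.5 0 0 0 0 0;100 0 0 0 0 0 0"
}}

```text
time: 3.37
tool_pos: [0.4739, 0.2986, 0.0787]
ee_rot: [2.342, 1.568, 0.77]
wrist_force: [-0.1, 0.7, -0.7]
width: 0.0941
```

```bash
python3 g.py .473 .298 .078; python3 - <<'E'
from h import *
print(proj('scene',[(.4724,.2881,.1044)]))
t=snapshot('top')[:,:,::-1];s=snapshot('scene')[:,:,::-1]
a=cv2.resize(t[170:270,160:260],None,fx=4,fy=4,interpolation=2);b=cv2.resize(s[200:300,160:260],None,fx=4,fy=4,interpolation=2)
cv2.imwrite('pics/c6.png',np.hstack([a,b]))
E
```

```text
t 3.3667 pos [0.4739 0.2986 0.0787] w 0.0941 F [-0.06  0.69 -0.67] q [0.46 0.18 1.56 0.   1.4  2.03]
turn [-0.001  -0.0016 -0.0017] | shift cm now-axes [ 0.067 -0.091  0.06 ] | after-turn axes [ 0.067 -0.091  0.059]
axes x,y,z: [[0.002, 0.002, -1.0], [1.0, -0.001, 0.002], [-0.001, -1.0, -0.002]]
[[223.379674   238.75520399]]
```

View pics/c6.png

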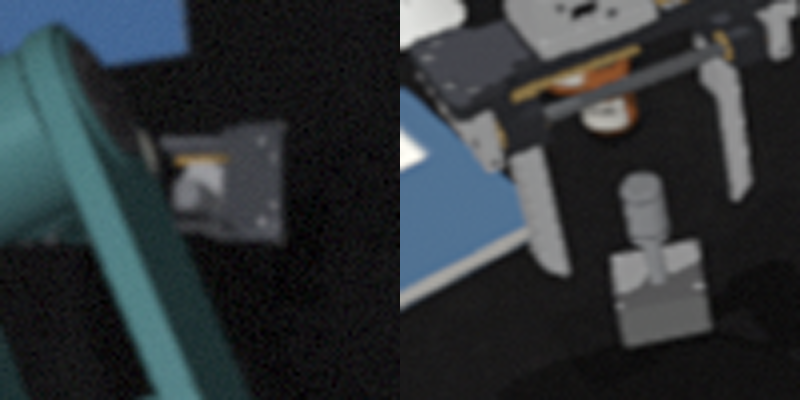

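The scene view shows the pin head between the open fingers at about (220,246), at head height, so I'm closing.

>>> {"method": "step_arm", "body": {
  "motion": "60 0 0 0 0 0 0;40 0 0 0 0 0 0;25 0 0 0 0 0 0;10 0 0 0 0 0 0;0 0 0 0 0 0 0;0 0 0 0 0 0 0;0 0 0 0 0 0 0;0 0 0 0 0 0 0"
}}

```text
time: 4.13
tool_pos: [0.4754, 0.2994, 0.0815]
ee_rot: [2.146, 1.564, 0.574]
wrist_force: [0.2, 0.1, -0.5]
width: 0.0441
```

```bash
python3 g.py .473 .298 .15
```

```text
t 4.1333 pos [0.4754 0.2994 0.0815] w 0.0441 F [ 0.18  0.09 -0.49] q [0.46 0.18 1.56 0.   1.4  2.03]
turn [-0.001  -0.0039 -0.0061] | shift cm now-axes [-6.854 -0.197  0.114] | after-turn axes [-6.853 -0.238  0.141]
axes x,y,z: [[0.006, 0.004, -1.0], [1.0, -0.001, 0.006], [-0.001, -1.0, -0.004]]
```

>>> {"method": "step_arm", "body": {
  "motion": "0 0 0 0 0 0 0;0 0 0 0 0 0 0;0 0 0 0 0 0 0;0 0 0 0 0 0 0;0 0 0 0 0 0 0;0 0 0 0 0 0 0;0 0 0 0 0 0 0"
}}

```text
time: 4.72
tool_pos: [0.4754, 0.2993, 0.0814]
ee_rot: [2.119, 1.564, 0.547]
wrist_force: [-0.3, 0.1, -0.3]
width: 0.0195
```

```bash
python3 g.py .473 .298 .15
```

```text
t 4.7167 pos [0.4754 0.2993 0.0814] w 0.0195 F [-0.27  0.1  -0.32] q [0.46 0.18 1.56 0.   1.4  2.03]
turn [-0.001  -0.0036 -0.006 ] | shift cm now-axes [-6.862 -0.196  0.105] | after-turn axes [-6.86  -0.237  0.13 ]
axes x,y,z: [[0.006, 0.004, -1.0], [1.0, -0.001, 0.006], [-0.001, -1.0, -0.004]]
```

>>> {"method": "step_arm", "body": {
  "motion": "0 -0.5 0 0 0 0 0;0 -1 0 0 0 0 0;0 -1.5 0 0 0 0 0;0 -2 0 0 0 0 0;0 -2 0 0 0 0 0;0 -1 0 0 0 0 0;0 0 0 0 0 0 0;0 0 0 0 0 0 0;0 0 0 0 0 0 0;0 0 0 0 0 0 0"
}}

```text
time: 5.55
tool_pos: [0.474, 0.2987, 0.1596]
ee_rot: [2.23, 1.567, 0.658]
wrist_force: [0.4, 0.9, -1.0]
width: 0.0196
```

```bash
python3 - <<'E'
from h import *
t=snapshot('top')[:,:,::-1];s=snapshot('scene')[:,:,::-1]
cv2.imwrite('pics/t2.png',t);cv2.imwrite('pics/s2.png',s)
a=cv2.resize(t[150:270,160:260],None,fx=4,fy=4,interpolation=2);b=cv2.resize(s[180:300,160:260],None,fx=4,fy=4,interpolation=2)
cv2.imwrite('pics/c7.png',np.hstack([a,b]))
E
python3 g.py .604 -.033 .15
```

```text
t 5.65 pos [0.4742 0.2988 0.1599] w 0.0195 F [-0.68  0.34 -1.89] q [0.46 0.13 1.45 0.   1.56 2.03]
turn [-0.0009 -0.0026 -0.0035] | shift cm now-axes [ 0.945 13.008 33.165] | after-turn axes [ 0.987 12.98  33.175]
axes x,y,z: [[0.003, 0.003, -1.0], [1.0, -0.001, 0.003], [-0.001, -1.0, -0.003]]
```

View pics/c7.png

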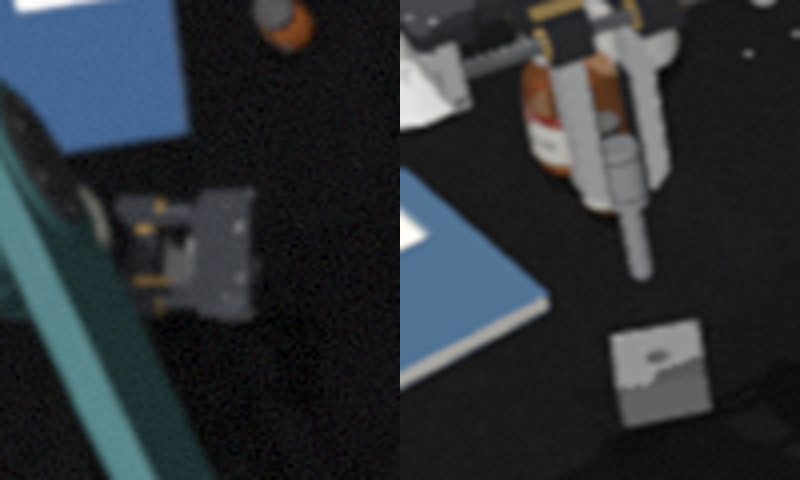

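```bash
python3 - <<'E'
from h import *
print(plane('scene',[(220.1,248.7)],.0845),plane('scene',[(223.9,268.4)],.026))
E
```

```text
[[0.47036294 0.29975192 0.0845    ]] [[0.47301487 0.2988621  0.026     ]]
```

>>> {"method": "step_arm", "body": {
  "motion": "0 0 0.4 1.1 0 0 0;0 0 0.9 2.2 0 0 0;0 0 0.9 2.2 0 0 0;0 0 0.9 2.2 0 0 0;0 0 0.9 2.2 0 0 0;0 0 0.9 2.2 0 0 0;0 0 0.9 2.2 0 0 0;0 0 0.9 2.2 0 0 0;0 0 0.9 2.2 0 0 0;0 0 0.9 2.2 0 0 0;0 0 0.9 2.2 0 0 0;0 0 0.9 2.2 0 0 0;0 0 0.9 2.2 0 0 0;0 0 0.9 2.2 0 0 0;0 0 0.9 2.2 0 0 0;0 0 0.5 1.2 0 0 0;0 0 0 0 0 0 0;0 0 0 0 0 0 0;0 0 0 0 0 0 0;0 0 0 0 0 0 0"
}}

```text
time: 7.32
tool_pos: [0.6092, -0.0308, 0.161]
ee_rot: [2.224, 1.564, 0.654]
wrist_force: [0.1, 0.1, -0.1]
width: 0.0195
```

```bash
python3 g.py .6096 -.0325 .104;
```

```text
t 7.3167 pos [ 0.6092 -0.0308  0.161 ] w 0.0195 F [ 0.14  0.14 -0.06] q [-0.15  0.24  1.33  0.01  1.57  1.42]
turn [ 0.0006 -0.0044 -0.0058] | shift cm now-axes [5.699 0.011 0.197] | after-turn axes [5.7   0.044 0.172]
axes x,y,z: [[0.006, 0.004, -1.0], [1.0, 0.001, 0.006], [0.001, -1.0, -0.004]]
```

>>> {"method": "step_arm", "body": {
  "motion": "0 0.5 0 0.1 0 -0.004 -0.006;0 1 0 0.1 0 0 0;0 1 0 0 0 0 0;0 1 0 0 0 0 0;0 0.5 0 0 0 0 0;0 0 0 0 0 0 0;0 0 0 0 0 0 0;0 0 0 0 0 0 0"
}}

```text
time: 7.98
tool_pos: [0.6099, -0.0341, 0.1213]
ee_rot: [1.272, 1.57, -0.3]
wrist_force: [0.1, 0.3, -0.4]
width: 0.0192
```

```bash
python3 - <<'E'
from h import *
t=snapshot('top')[:,:,::-1];s=snapshot('scene')[:,:,::-1]
a=cv2.resize(t[140:240,270:370],None,fx=4,fy=4,interpolation=2);b=cv2.resize(s[150:250,270:370],None,fx=4,fy=4,interpolation=2)
cv2.imwrite('pics/c8.png',np.hstack([a,b]))
E
python3 g.py .6096 -.0325 .104;
```

```text
t 8.0833 pos [ 0.6101 -0.0342  0.1218] w 0.0194 F [ 0.59 -0.17 -1.07] q [-0.15  0.26  1.38 -0.    1.5   1.42]
turn [-0.0011  0.0003 -0.0015] | shift cm now-axes [ 1.777 -0.05  -0.166] | after-turn axes [ 1.778 -0.047 -0.166]
axes x,y,z: [[0.002, -0.0, -1.0], [1.0, -0.001, 0.002], [-0.001, -1.0, 0.0]]
```

View pics/c8.png

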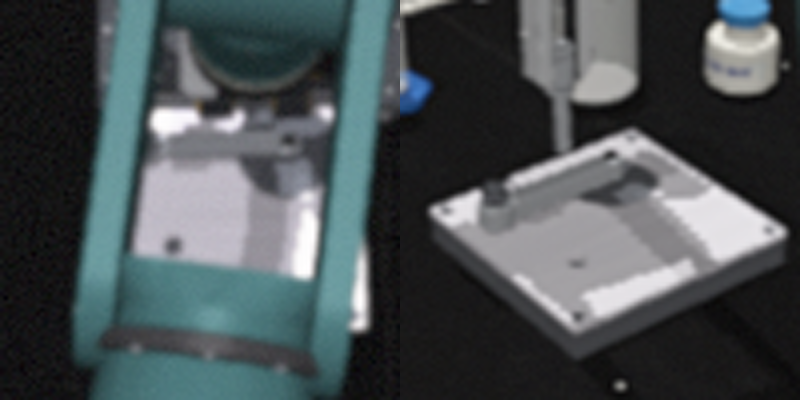

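The scene view shows the pin just behind the arm's far edge, tip near crop (565,150) and still above the arm. Lowering it now.

>>> {"method": "step_arm", "body": {
  "motion": "0 0.5 0 -0.1 0 0 0;0 0.5 0 0 0 0 0;0 0.5 0 0 0 0 0;0 0.3 0 0 0 0 0;0 0 0 0 0 0 0;0 0 0 0 0 0 0;0 0 0 0 0 0 0;0 0 0 0 0 0 0"
}}

```text
time: 8.75
tool_pos: [0.6098, -0.0331, 0.1033]
ee_rot: [1.261, 1.57, -0.311]
wrist_force: [0.3, -0.2, -0.4]
width: 0.0197
```

```bash
python3 - <<'E'
from h import *
t=snapshot('top')[:,:,::-1];s=snapshot('scene')[:,:,::-1]
a=cv2.resize(t[140:240,270:370],None,fx=4,fy=4,interpolation=2);b=cv2.resize(s[150:250,270:370],None,fx=4,fy=4,interpolation=2)
cv2.imwrite('pics/c9.png',np.hstack([a,b]))
piv=np.array([.590,.0376]);y=-.006
R=np.array([[np.cos(y),-np.sin(y)],[np.sin(y),np.cos(y)]])
for a in [0,.15,.3,.45,.6,.75,.9,1.05,1.2,1.35,1.5,1.55]:
    d=np.array([-np.sin(a),-np.cos(a)]);n=np.array([np.cos(a),-np.sin(a)])
    print(a,(piv+R@(.07*d+.013*n)).round(4))
E
python3 g.py .603 -.0325 .104;
```

```text
0 [ 0.6026 -0.0325]
0.15 [ 0.592  -0.0336]
0.3 [ 0.5813 -0.0331]
0.45 [ 0.5708 -0.031 ]
0.6 [ 0.5608 -0.0273]
0.75 [ 0.5514 -0.0222]
0.9 [ 0.5429 -0.0158]
1.05 [ 0.5355 -0.0082]
1.2 [5.292e-01 5.000e-04]
1.35 [0.5244 0.01  ]
1.5 [0.521  0.0201]
1.55 [0.5202 0.0236]
t 8.85 pos [ 0.6098 -0.0331  0.1033] w 0.0194 F [-0.96  0.19 -0.19] q [-0.15  0.27  1.4  -0.    1.47  1.42]
turn [-0.001   0.0002 -0.0007] | shift cm now-axes [-0.069 -0.68  -0.059] | after-turn axes [-0.069 -0.68  -0.06 ]
axes x,y,z: [[0.001, -0.0, -1.0], [1.0, -0.001, 0.001], [-0.001, -1.0, 0.0]]
```

View pics/c9.png

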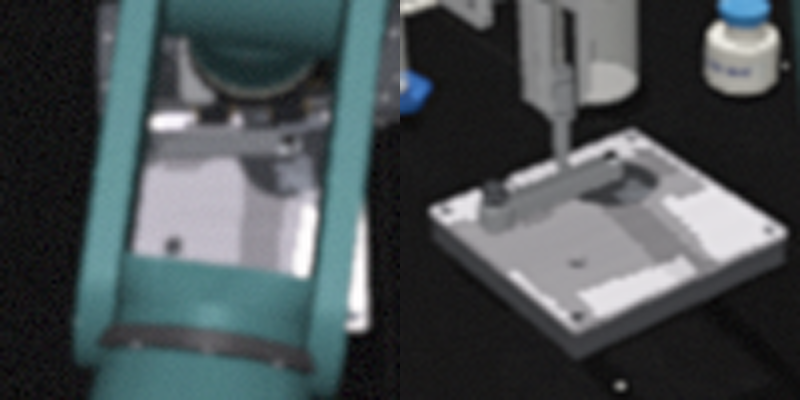

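>>> {"method": "step_arm", "body": {
  "motion": "0 0 -0.4 0 0 0 0;0 0 -0.4 0 0 0 0;0 0 -0.5 0.05 0 0 0;0 0 -0.5 0.05 0 0 0;0 0 -0.5 0 0 0 0;0 0 -0.5 0 0 0 0;0 0 -0.5 -0.1 0 0 0;0 0 -0.5 -0.1 0 0 0;0 0 -0.5 -0.2 0 0 0;0 0 -0.5 -0.2 0 0 0;0 0 -0.5 -0.25 0 0 0;0 0 -0.5 -0.25 0 0 0;0 0 0 0 0 0 0;0 0 0 0 0 0 0"
}}

```text
time: 10.02
tool_pos: [0.5513, -0.0231, 0.1031]
ee_rot: [-0.013, 1.57, -1.585]
wrist_force: [2.5, -0.7, 1.0]
width: 0.0195
```

```bash
python3 - <<'E'
from h import *
t=snapshot('top')[:,:,::-1];s=snapshot('scene')[:,:,::-1]
a=cv2.resize(t[140:240,270:370],None,fx=4,fy=4,interpolation=2);b=cv2.resize(s[150:250,270:370],None,fx=4,fy=4,interpolation=2)
cv2.imwrite('pics/c10.png',np.hstack([a,b]))
E
python3 g.py .5514 -.0222 .104;
```

```text
t 10.1167 pos [ 0.5516 -0.0233  0.1031] w 0.0191 F [ 2.03 -2.36  0.68] q [-0.14  0.15  1.55 -0.    1.45  1.43]
turn [-0.001   0.0008 -0.    ] | shift cm now-axes [-0.092 -0.021 -0.11 ] | after-turn axes [-0.092 -0.021 -0.11 ]
axes x,y,z: [[0.0, -0.001, -1.0], [1.0, -0.001, 0.0], [-0.001, -1.0, 0.001]]
```

View pics/c10.png

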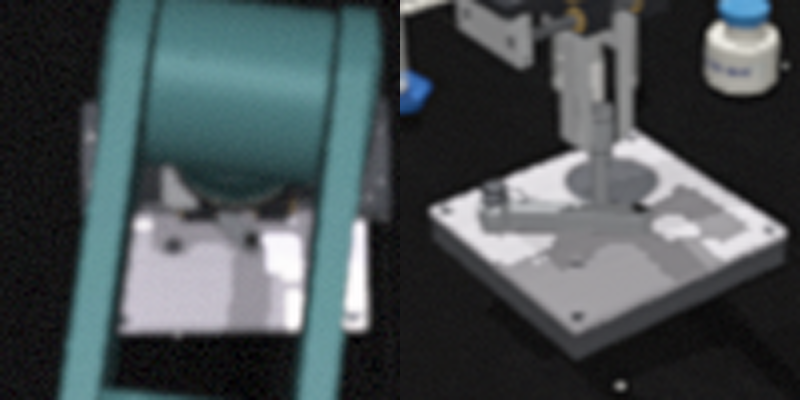

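>>> {"method": "step_arm", "body": {
  "motion": "0 0 -0.43 -0.37 0 0 0;0 0 -0.43 -0.37 0 0 0;0 0 -0.37 -0.38 0 0 0;0 0 -0.37 -0.38 0 0 0;0 0 -0.32 -0.44 0 0 0;0 0 -0.32 -0.44 0 0 0;0 0 -0.24 -0.47 0 0 0;0 0 -0.24 -0.47 0 0 0;0 0 -0.17 -0.5 0 0 0;0 0 -0.17 -0.5 0 0 0;0 0 0 0 0 0 0;0 0 0 0 0 0 0;0 0 0 0 0 0 0;0 0 0 0 0 0 0"
}}

```text
time: 11.28
tool_pos: [0.5206, 0.02, 0.1028]
ee_rot: [-1.248, 1.569, -2.82]
wrist_force: [0.7, -4.3, 0.5]
width: 0.0195
```

```bash
python3 - <<'E'
from h import *
t=snapshot('top')[:,:,::-1];s=snapshot('scene')[:,:,::-1]
cv2.imwrite('pics/t11.png',t);cv2.imwrite('pics/s11.png',s)
a=cv2.resize(t[170:240,280:350],None,fx=5,fy=5,interpolation=2);b=cv2.resize(s[150:220,275:345],None,fx=5,fy=5,interpolation=2)
cv2.imwrite('pics/c11.png',np.hstack([a,b]))
E
python3 g.py .521 .0201 .104;
```

```text
t 11.3833 pos [0.5207 0.02   0.1028] w 0.0193 F [ 1.27 -4.07  0.99] q [-0.07  0.08  1.62 -0.    1.44  1.5 ]
turn [-0.0013  0.0003  0.0012] | shift cm now-axes [-0.123  0.031 -0.013] | after-turn axes [-0.123  0.031 -0.013]
axes x,y,z: [[-0.001, -0.0, -1.0], [1.0, -0.001, -0.001], [-0.001, -1.0, 0.0]]
```

View pics/c11.png

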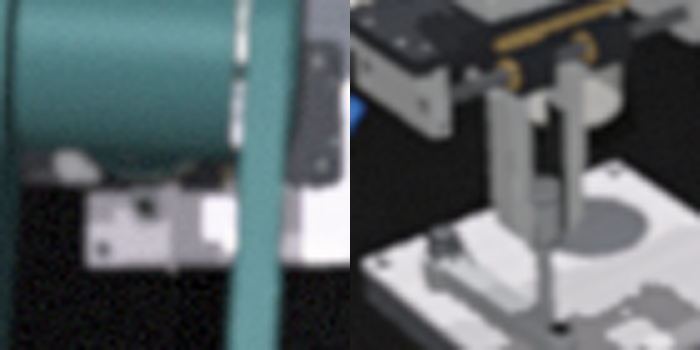

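```bash
python3 - <<'E'
from h import *
s=cv2.imread('pics/s11.png')
crop(s,280,180,350,240,10,'pics/c12.png')
print(proj('scene',[(.5173,.0205,.025),(.5207,.02,.0275)]))
E
```

```text
[[313.98969134 215.19591912]
 [313.36257892 213.76290943]]
```

View pics/c12.png

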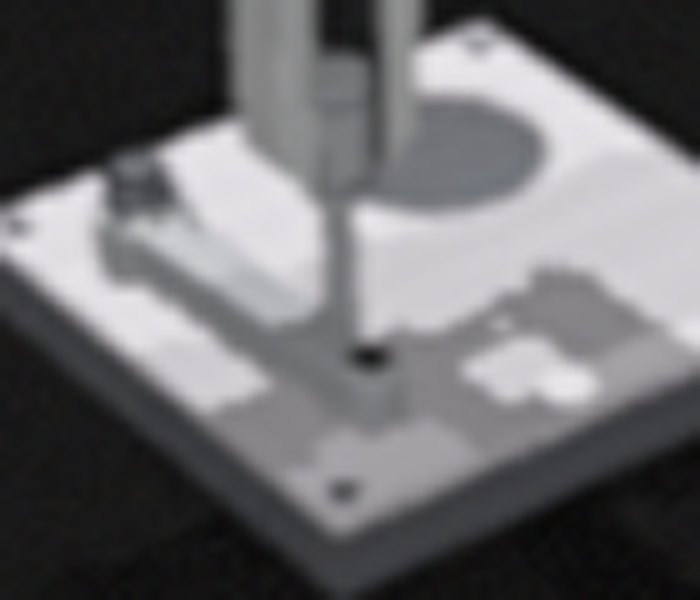

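>>> {"method": "step_arm", "body": {
  "motion": "0 0.15 0.03 0 0 0 0;0 0.15 0 0 0 0 0;0 0.15 0 0 0 0 0;0 0.15 0 0 0 0 0;0 0 0 0 0 0 0;0 0 0 0 0 0 0;0 0 0 0 0 0 0"
}}

```text
time: 11.97
tool_pos: [0.5212, 0.0203, 0.0966]
ee_rot: [-1.523, 1.57, -3.095]
wrist_force: [1.5, -4.0, -0.4]
width: 0.0194
```

```bash
python3 g.py .521 .0201 .0804;
```

```text
t 11.9667 pos [0.5212 0.0203 0.0966] w 0.0194 F [ 1.54 -4.01 -0.44] q [-0.07  0.09  1.63 -0.    1.43  1.5 ]
turn [-0.001   0.      0.0005] | shift cm now-axes [ 1.616 -0.016  0.017] | after-turn axes [ 1.616 -0.016  0.017]
axes x,y,z: [[-0.001, -0.0, -1.0], [1.0, -0.001, -0.001], [-0.001, -1.0, 0.0]]
```

>>> {"method": "step_arm", "body": {
  "motion": "0 0.2 0 0 0 0 0;0 0.2 0 0 0 0 0;0 0.2 0 0 0 0 0;0 0.2 0 0 0 0 0;0 0.2 0 0 0 0 0;0 0.2 0 0 0 0 0;0 0.15 0 0 0 0 0;0 0.15 0 0 0 0 0;0 0 0 0 0 0 0;0 0 0 0 0 0 0;0 0 0 0 0 0 0"
}}

```text
time: 12.88
tool_pos: [0.5212, 0.0202, 0.0816]
ee_rot: [-1.271, 1.57, -2.843]
wrist_force: [0.9, -3.5, -1.3]
width: 0.0193
```

```bash
python3 g.py .521 .0201 .0804;python3 - <<'E'
from h import *
s=snapshot('scene')[:,:,::-1]
crop(s,270,170,350,240,8,'pics/c13.png')
E
```

```text
t 12.8833 pos [0.5212 0.0202 0.0816] w 0.0193 F [ 0.92 -3.51 -1.28] q [-0.07  0.1   1.65 -0.    1.4   1.5 ]
turn [-0.001   0.0001  0.0004] | shift cm now-axes [ 0.115 -0.022  0.012] | after-turn axes [ 0.115 -0.022  0.012]
axes x,y,z: [[-0.0, -0.0, -1.0], [1.0, -0.001, -0.0], [-0.001, -1.0, 0.0]]
```

View pics/c13.png

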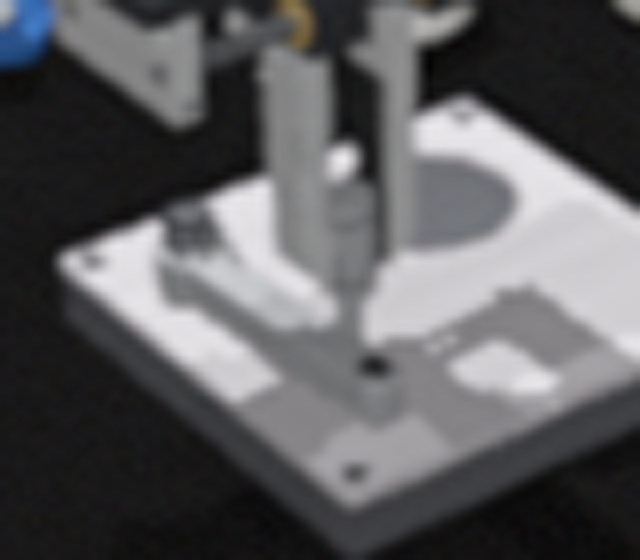

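The pin is in the hole with its tip about 1 mm off the bottom. I'll bring it down to contact, then release.

>>> {"method": "step_arm", "body": {
  "motion": "0 0.1 0 0 0 0 0;0 0.1 0 0 0 0 0;0 0 0 0 0 0 0;0 0 0 0 0 0 0"
}}

```text
time: 13.27
tool_pos: [0.5214, 0.0202, 0.0803]
ee_rot: [1.125, 1.57, -0.447]
wrist_force: [-0.9, -4.0, 2.7]
width: 0.0195
```

>>> {"method": "step_arm", "body": {
  "motion": "20 0 0 0 0 0 0;30 0 0 0 0 0 0;40 0 0 0 0 0 0;50 0 0 0 0 0 0;60 0 0 0 0 0 0;60 0 0 0 0 0 0;60 0 0 0 0 0 0;60 0 0 0 0 0 0;60 0 0 0 0 0 0;60 0 0 0 0 0 0"
}}

```text
time: 14.1
tool_pos: [0.5213, 0.0203, 0.0799]
ee_rot: [2.692, 1.571, 1.12]
wrist_force: [0.0, -0.5, 0.4]
width: 0.0562
```

```bash
python3 - <<'E'
from h import *
s=snapshot('scene')[:,:,::-1]
crop(s,270,170,350,240,8,'pics/c14.png')
E
python3 g.py .521 .02 .17
```

```text
t 14.15 pos [0.5214 0.0203 0.08  ] w 0.0566 F [-0.78  0.08 -0.09] q [-0.07  0.1   1.65  0.    1.39  1.5 ]
turn [-0.001 -0.    -0.   ] | shift cm now-axes [-9.004 -0.035  0.029] | after-turn axes [-9.004 -0.035  0.029]
axes x,y,z: [[0.0, 0.0, -1.0], [1.0, -0.001, 0.0], [-0.001, -1.0, -0.0]]
```

View pics/c14.png

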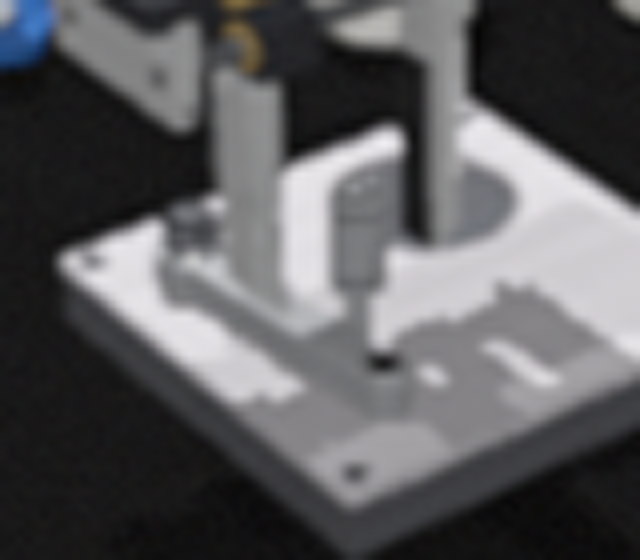

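>>> {"method": "step_arm", "body": {
  "motion": "60 -1 0 0 0 0 0;60 -2 0 0 0 0 0;60 -3 0 0 0 0 0;100 -2.5 0 0 0 0 0;100 -0.5 0 1 0 0 0;100 0 -0.1 2 0 0 0;100 0 -0.1 2.5 0 0 0;100 0 -0.1 2.5 0 0 0;100 0 -0.1 2.5 0 0 0;100 0 -0.1 2.5 0 0 0;100 0 -0.1 2.5 0 0 0;100 0 -0.1 2.5 0 0 0;100 0 -0.1 2.5 0 0 0;100 0 -0.1 2 0 0 0;100 0 -0.1 1.5 0 0 0;100 0 0 0.7 0 0 0;100 0 0 0 0 0 0;100 0 0 0 0 0 0;100 0 0 0 0 0 0;100 0 0 0 0 0 0"
}}

```text
time: 15.82
tool_pos: [0.5113, -0.2256, 0.1701]
ee_rot: [2.325, 1.571, 0.755]
wrist_force: [1.5, -0.1, -0.3]
width: 0.0938
```

```bash
python3 g.py .512 -.2268 .0265;python3 - <<'E'
from h import *
t=snapshot('top')[:,:,::-1]; s=snapshot('scene')[:,:,::-1]
cv2.imwrite('pics/t15.png',t);cv2.imwrite('pics/s15.png',s)
a=cv2.resize(t[140:240,285:425],None,fx=5,fy=5,interpolation=2)
cv2.imwrite('pics/c15.png',a)
crop(s,260,130,400,245,5,'pics/c16.png')
E
```

```text
t 15.8167 pos [ 0.5113 -0.2256  0.1701] w 0.0938 F [ 1.49 -0.11 -0.31] q [-0.52  0.12  1.44  0.    1.58  1.05]
turn [ 0.0006 -0.0002 -0.0002] | shift cm now-axes [14.357  0.067  0.119] | after-turn axes [14.357  0.07   0.116]
axes x,y,z: [[0.0, 0.0, -1.0], [1.0, 0.001, 0.0], [0.001, -1.0, -0.0]]
```

View pics/c15.png

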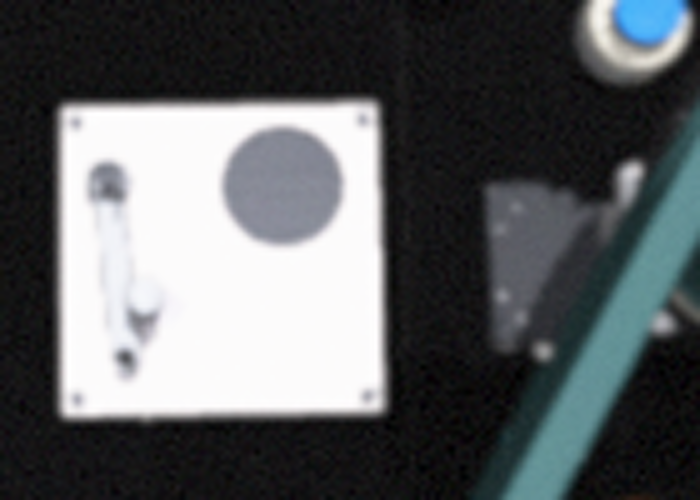

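View pics/c16.png

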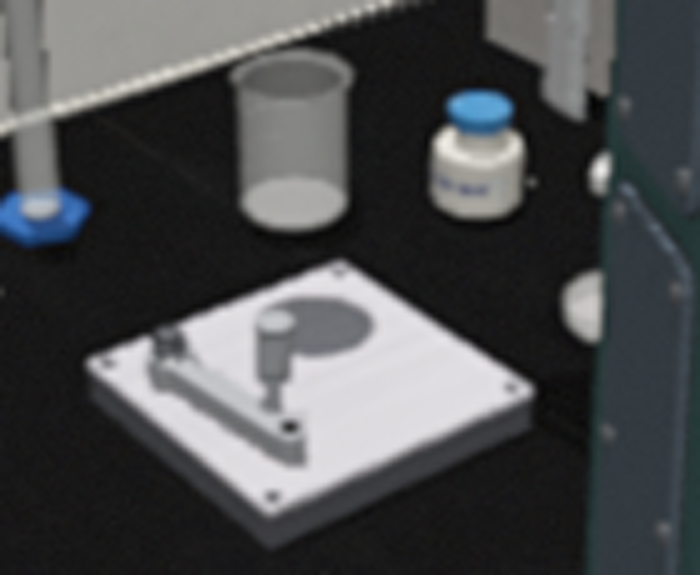

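The arm is held open by the pin and the nest is clear. I'll measure the nest more exactly.

```bash
python3 - <<'E'
from h import *
g=cv2.cvtColor(cv2.imread('pics/t15.png'),cv2.COLOR_BGR2GRAY)
x0,y0,x1,y1,s=322,158,360,195,8
c=cv2.resize(g[y0:y1,x0:x1],None,fx=s,fy=s,interpolation=cv2.INTER_CUBIC)
m=(c<185).astype(np.uint8)
n,l,st,ce=cv2.connectedComponentsWithStats(m); i=l[m.shape[0]//2,m.shape[1]//2]
k=max(cv2.findContours((l==i).astype(np.uint8),0,1)[0],key=cv2.contourArea).reshape(-1,2)
k=(k+.5)/s-.5+[x0,y0]
for z in(.02,.025):
  P=plane('top',k,z)[:,:2];print(P.min(0)/2+P.max(0)/2,np.ptp(P,axis=0))
g2=cv2.cvtColor(cv2.imread('pics/s15.png'),cv2.COLOR_BGR2GRAY)
E
```

```text
[ 0.58774116 -0.06079747] [0.06544015 0.06615898]
[ 0.5869805 -0.0605864] [0.06515882 0.06587456]
```

>>> {"method": "step_arm", "body": {
  "motion": "100 1 0.05 0.1 0 0 0;100 2 0 0 0 0 0;100 2.5 0 0 0 0 0;100 2.5 0 0 0 0 0;100 2.5 0 0 0 0 0;100 2 0 0 0 0 0;100 1 0 0 0 0 0;100 0.5 0 0 0 0 0;100 0.3 0 0 0 0 0;100 0 0 0 0 0 0;100 0 0 0 0 0 0;100 0 0 0 0 0 0;100 0 0 0 0 0 0"
}}

```text
time: 17.0
tool_pos: [0.5124, -0.2282, 0.0283]
ee_rot: [1.02, 1.568, -0.551]
wrist_force: [-0.1, -0.0, -0.2]
width: 0.0937
```

```bash
python3 g.py .512 -.2268 .0265;python3 - <<'E'
from h import *
t=snapshot('top')[:,:,::-1]; s=snapshot('scene')[:,:,::-1]
a=cv2.resize(t[160:250,350:450],None,fx=4,fy=4,interpolation=2)
b=cv2.resize(s[140:230,340:440],None,fx=4,fy=4,interpolation=2)
cv2.imwrite('pics/c17.png',np.hstack([a,b]))
E
```

```text
t 17.0 pos [ 0.5124 -0.2282  0.0283] w 0.0937 F [-0.07 -0.01 -0.21] q [-0.52  0.23  1.61 -0.    1.3   1.05]
turn [-0.001   0.0014 -0.0022] | shift cm now-axes [ 0.181 -0.043 -0.14 ] | after-turn axes [ 0.181 -0.042 -0.14 ]
axes x,y,z: [[0.002, -0.001, -1.0], [1.0, -0.001, 0.002], [-0.001, -1.0, 0.001]]
```

View pics/c17.png

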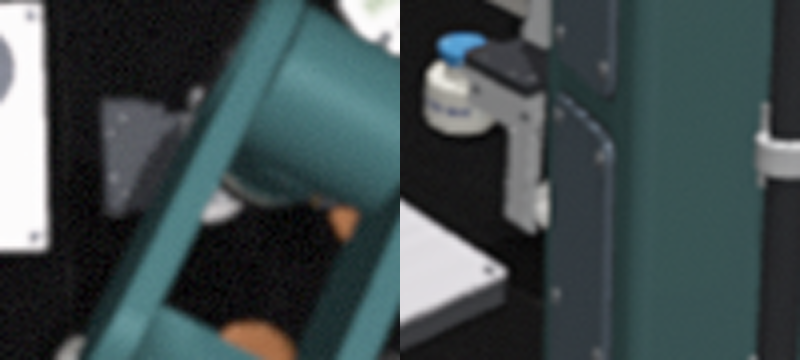

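>>> {"method": "step_arm", "body": {
  "motion": "90 0.1 0 -0.1 0 0.001 -0.002;85 0 0 0 0 0 0;80 0 0 0 0 0 0;76 0 0 0 0 0 0;73 0 0 0 0 0 0;70 0 0 0 0 0 0;67 0 0 0 0 0 0;64 0 0 0 0 0 0;60 0 0 0 0 0 0;50 0 0 0 0 0 0;50 0 0 0 0 0 0;50 0 0 0 0 0 0"
}}

```text
time: 18.1
tool_pos: [0.5116, -0.2267, 0.026]
ee_rot: [-1.985, 1.569, 2.727]
wrist_force: [0.6, 0.7, 0.2]
width: 0.0584
```

```bash
python3 g.py .588 -.059 .1265
```

```text
t 18.1 pos [ 0.5116 -0.2267  0.026 ] w 0.0584 F [0.59 0.69 0.15] q [-0.52  0.23  1.61 -0.    1.3   1.05]
turn [-0.001  -0.0009  0.002 ] | shift cm now-axes [-10.052   7.604 -16.791] | after-turn axes [-10.052   7.641 -16.774]
axes x,y,z: [[-0.002, 0.001, -1.0], [1.0, -0.001, -0.002], [-0.001, -1.0, -0.001]]
```

>>> {"method": "step_arm", "body": {
  "motion": "50 0 0 0 0 0 0;50 0 0 0 0 0 0;50 0 0 0 0 0 0"
}}

```text
time: 18.35
tool_pos: [0.5116, -0.2267, 0.0259]
ee_rot: [-1.985, 1.569, 2.726]
wrist_force: [0.1, -0.4, 0.8]
width: 0.0579
```

```bash
python3 g.py .588 -.059 .1265;python3 - <<'E'
from h import *
t=snapshot('top')[:,:,::-1]; s=snapshot('scene')[:,:,::-1]
a=cv2.resize(t[160:250,350:450],None,fx=4,fy=4,interpolation=2)
b=cv2.resize(s[140:230,340:440],None,fx=4,fy=4,interpolation=2)
cv2.imwrite('pics/c18.png',np.hstack([a,b]))
print(proj('top',[(.512,-.2268,.016),(.48,-.2268,.016)]))
E
```

```text
t 18.35 pos [ 0.5116 -0.2267  0.0259] w 0.0579 F [ 0.12 -0.35  0.76] q [-0.52  0.23  1.61 -0.    1.3   1.05]
turn [-0.001  -0.0009  0.002 ] | shift cm now-axes [-10.056   7.605 -16.79 ] | after-turn axes [-10.055   7.642 -16.774]
axes x,y,z: [[-0.002, 0.001, -1.0], [1.0, -0.001, -0.002], [-0.001, -1.0, -0.001]]
[[401.00394462 202.74386603]
 [401.39422415 214.20060167]]
```

View pics/c18.png

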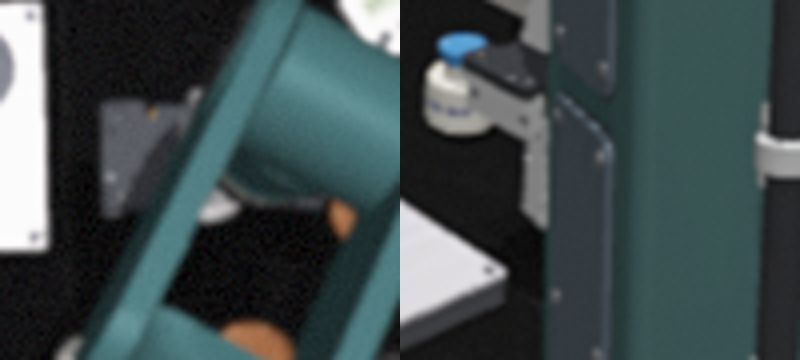

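>>> {"method": "step_arm", "body": {
  "motion": "50 -0.2 0 0 0 0 0;50 -0.4 0 0 0 0 0;50 -0.6 0 0 0 0 0;50 -0.8 0 0 0 0 0;50 -0.8 0 0 0 0 0;50 -0.8 0 0 0 0 0;50 -0.4 0 0 0 0 0;50 0 0 0 0 0 0;50 0 0 0 0 0 0"
}}

```text
time: 19.2
tool_pos: [0.5119, -0.2269, 0.0665]
ee_rot: [-1.892, 1.57, 2.819]
wrist_force: [0.5, 0.5, -0.9]
width: 0.0579
```

```bash
python3 g.py .588 -.059 .1265;python3 - <<'E'
from h import *
t=snapshot('top')[:,:,::-1]; s=snapshot('scene')[:,:,::-1]
a=cv2.resize(t[160:250,350:450],None,fx=4,fy=4,interpolation=2)
b=cv2.resize(s[130:220,340:440],None,fx=4,fy=4,interpolation=2)
cv2.imwrite('pics/c19.png',np.hstack([a,b]))
E
```

```text
t 19.2 pos [ 0.5119 -0.2269  0.0665] w 0.0579 F [ 0.48  0.52 -0.93] q [-0.52  0.19  1.57 -0.    1.38  1.05]
turn [-0.001  -0.0004  0.0011] | shift cm now-axes [ -6.      7.588 -16.802] | after-turn axes [ -5.997   7.611 -16.792]
axes x,y,z: [[-0.001, 0.0, -1.0], [1.0, -0.001, -0.001], [-0.001, -1.0, -0.0]]
```

View pics/c19.png

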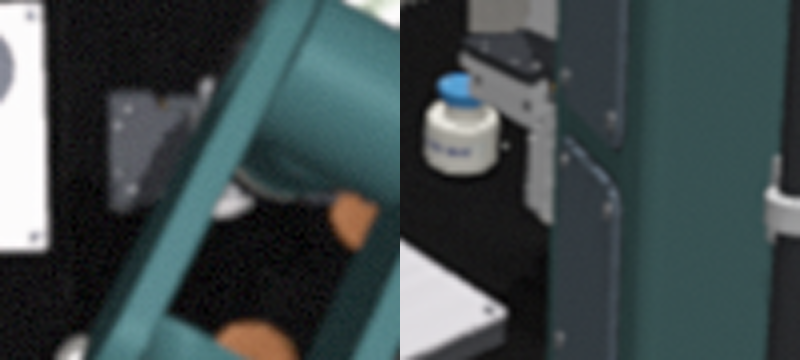

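>>> {"method": "step_arm", "body": {
  "motion": "50 -1 0.2 -0.4 0 0 0;50 -1 0.5 -1.1 0 0 0;50 -1 0.6 -1.4 0 0 0;50 0 0.7 -1.5 0 0 0;50 0 0.7 -1.5 0 0 0;50 0 0.7 -1.5 0 0 0;50 0 0.7 -1.5 0 0 0;50 0 0.7 -1.5 0 0 0;50 0 0.7 -1.5 0 0 0;50 0 0.7 -1.5 0 0 0;50 0 0.6 -1.4 0 0 0;50 0 0.5 -1.1 0 0 0;50 0 0.2 -0.6 0 0 0;50 0 0.1 -0.3 0 0 0;50 0 0 0 0 0 0;50 0 0 0 0 0 0;50 0 0 0 0 0 0;50 0 0 0 0 0 0"
}}

```text
time: 20.8
tool_pos: [0.5877, -0.0596, 0.096]
ee_rot: [-1.906, 1.569, 2.804]
wrist_force: [0.5, -0.2, -0.7]
width: 0.0581
```

```bash
python3 g.py .588 -.059 .0465;python3 - <<'E'
from h import *
t=snapshot('top')[:,:,::-1]; s=snapshot('scene')[:,:,::-1]
cv2.imwrite('pics/s20.png',s)
a=cv2.resize(t[140:230,290:390],None,fx=4,fy=4,interpolation=2)
b=cv2.resize(s[130:220,280:380],None,fx=4,fy=4,interpolation=2)
cv2.imwrite('pics/c20.png',np.hstack([a,b]))
E
```

```text
t 20.8 pos [ 0.5877 -0.0596  0.096 ] w 0.0581 F [ 0.49 -0.21 -0.67] q [-0.2   0.24  1.46  0.    1.45  1.38]
turn [-0.0021 -0.0007  0.0021] | shift cm now-axes [ 4.948  0.042 -0.057] | after-turn axes [ 4.948  0.032 -0.06 ]
axes x,y,z: [[-0.002, 0.001, -1.0], [1.0, -0.002, -0.002], [-0.002, -1.0, -0.001]]
```

View pics/c20.png

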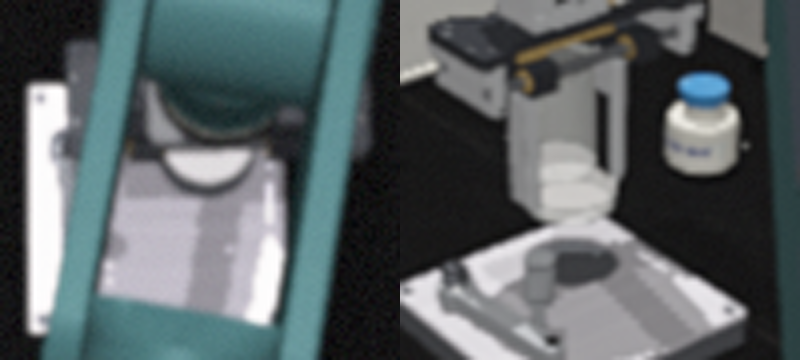

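```bash
python3 - <<'E'
from h import *
s=cv2.imread('pics/s20.png'); crop(s,295,140,355,210,9,'pics/c21.png')
for c in [(.588,-.059)]:
  for z in(.0693,.0853):
    th=np.arange(0,2*np.pi,np.pi/2); print(proj('scene',np.c_[c[0]+.032*np.cos(th),c[1]+.032*np.sin(th),0*th+z]).round(1).tolist())
E
```

```text
[[315.0, 176.1], [312.5, 184.1], [328.9, 185.2], [330.8, 177.0]]
[[314.9, 171.1], [312.3, 179.1], [328.9, 180.1], [330.9, 172.0]]
```

View pics/c21.png

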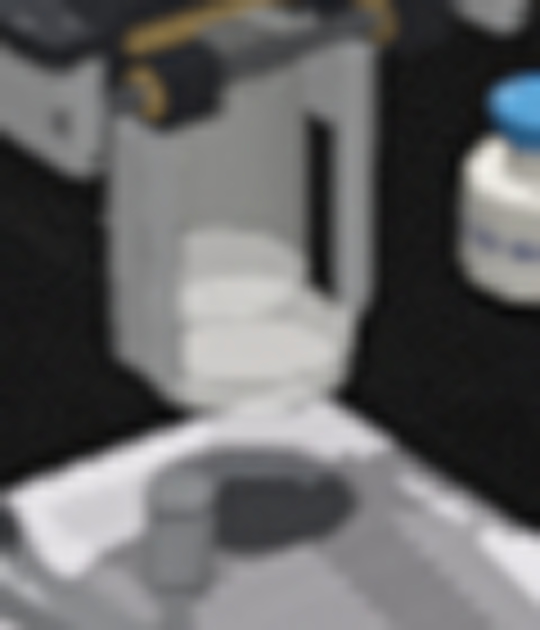

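```bash
python3 - <<'E'
from h import *
th=np.linspace(0,2*np.pi,361)
for z in(.0693,.0853):
    e=np.c_[.588+.032*np.cos(th),-.0596+.032*np.sin(th),0*th+z]
    for n in('scene','top'):
        q=proj(n,e);print(n,z,'u',q[:,0].min(),q[:,0].max(),'v',q[:,1].min(),q[:,1].max())
t=snapshot('top')[:,:,::-1];cv2.imwrite('pics/t22.png',t);crop(t,320,165,365,195,14,'pics/c22.png')
E
```

```text
scene 0.0693 u 310.4604524582226 333.4674699214177 v 174.8129496845579 186.3965745670048
top 0.0693 u 329.3419913091455 353.2298184670339 v 161.9535689712396 185.5723466416336
scene 0.0853 u 310.315828596565 333.5068121614623 v 169.86548290656444 181.30058277080718
top 0.0853 u 329.4115899436275 353.64171059566246 v 160.83152542948142 184.78266403144264
```

View pics/c22.png

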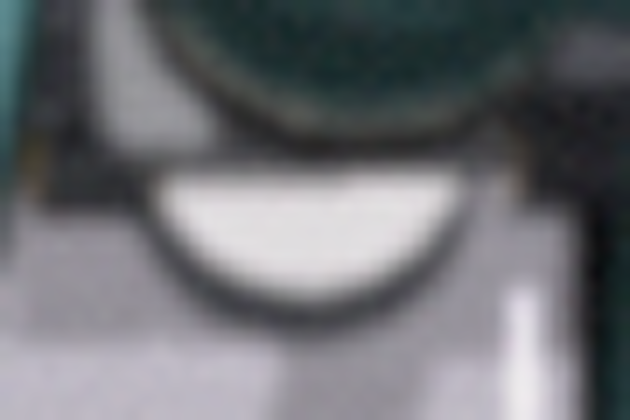

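>>> {"method": "step_arm", "body": {
  "motion": "50 0.3 0 -0.05 0 0 0.002;50 0.8 0 0 0 0 0;50 0.8 0 0 0 0 0;50 0.8 0 0 0 0 0;50 0.8 0 0 0 0 0;50 0.4 0 0 0 0 0;50 0.2 0 0 0 0 0;50 0.1 0 0 0 0 0;50 0 0 0 0 0 0;50 0 0 0 0 0 0;50 0 0 0 0 0 0"
}}

```text
time: 21.87
tool_pos: [0.5883, -0.0584, 0.0545]
ee_rot: [2.135, 1.569, 0.563]
wrist_force: [-0.3, 1.0, -0.2]
width: 0.0581
```

```bash
python3 g.py .588 -.059 .0459;python3 - <<'E'
from h import *
t=snapshot('top')[:,:,::-1];s=snapshot('scene')[:,:,::-1]
a=cv2.resize(t[140:210,310:380],None,fx=5,fy=5,interpolation=2)
b=cv2.resize(s[150:220,295:365],None,fx=5,fy=5,interpolation=2)
cv2.imwrite('pics/c23.png',np.hstack([a,b]))
E
```

```text
t 21.8667 pos [ 0.5883 -0.0584  0.0545] w 0.0581 F [-0.3   1.04 -0.16] q [-0.2   0.27  1.51  0.    1.37  1.38]
turn [-0.001  -0.0007 -0.0011] | shift cm now-axes [ 0.865 -0.03   0.06 ] | after-turn axes [ 0.865 -0.03   0.06 ]
axes x,y,z: [[0.001, 0.001, -1.0], [1.0, -0.001, 0.001], [-0.001, -1.0, -0.001]]
```

View pics/c23.png

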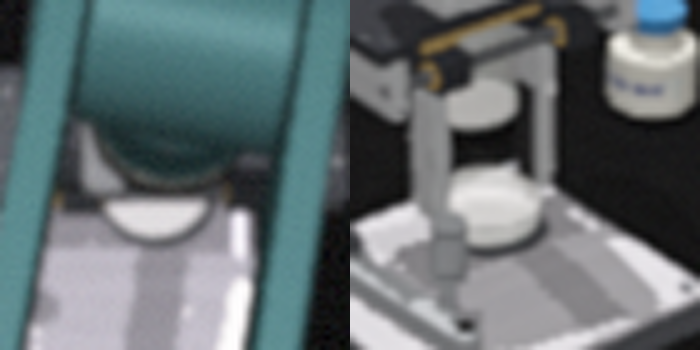

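The dish hangs flat just over the nest at scene (394,193). I'll lower it slowly while watching the force.

>>> {"method": "step_arm", "body": {
  "motion": "50 0.15 -0.02 0.05 0 0 0;50 0.15 0 0 0 0 0;50 0.15 0 0 0 0 0;50 0.1 0 0 0 0 0;50 0.1 0 0 0 0 0;50 0 0 0 0 0 0;50 0 0 0 0 0 0;50 0 0 0 0 0 0"
}}

```text
time: 22.63
tool_pos: [0.5877, -0.0588, 0.0475]
ee_rot: [3.108, 1.57, 1.536]
wrist_force: [-0.8, 0.1, -1.0]
width: 0.0582
```

```bash
python3 g.py .588 -.059 .0459
```

```text
t 22.6333 pos [ 0.5877 -0.0588  0.0475] w 0.0582 F [-0.83  0.07 -0.99] q [-0.2   0.27  1.51  0.    1.35  1.38]
turn [-0.001  -0.0009 -0.    ] | shift cm now-axes [0.158 0.028 0.017] | after-turn axes [0.158 0.028 0.017]
axes x,y,z: [[0.0, 0.001, -1.0], [1.0, -0.001, 0.0], [-0.001, -1.0, -0.001]]
```

>>> {"method": "step_arm", "body": {
  "motion": "50 0.05 0.03 0 0 0 0;50 0.05 0 0 0 0 0;50 0.05 0 0 0 0 0;50 0 0 0 0 0 0;50 0 0 0 0 0 0"
}}

```text
time: 23.05
tool_pos: [0.5881, -0.0588, 0.046]
ee_rot: [2.936, 1.57, 1.365]
wrist_force: [-0.5, 0.2, 0.3]
width: 0.0582
```

```bash
python3 g.py .588 -.059 .0459;python3 - <<'E'
from h import *
s=snapshot('scene')[:,:,::-1]
crop(s,290,150,365,220,8,'pics/c24.png')
E
```

```text
t 23.05 pos [ 0.5881 -0.0588  0.046 ] w 0.0582 F [-0.52  0.25  0.27] q [-0.2   0.28  1.51  0.    1.35  1.38]
turn [-0.001  -0.0009 -0.0002] | shift cm now-axes [ 0.011 -0.005  0.016] | after-turn axes [ 0.011 -0.005  0.016]
axes x,y,z: [[0.0, 0.001, -1.0], [1.0, -0.001, 0.0], [-0.001, -1.0, -0.001]]
```

View pics/c24.png

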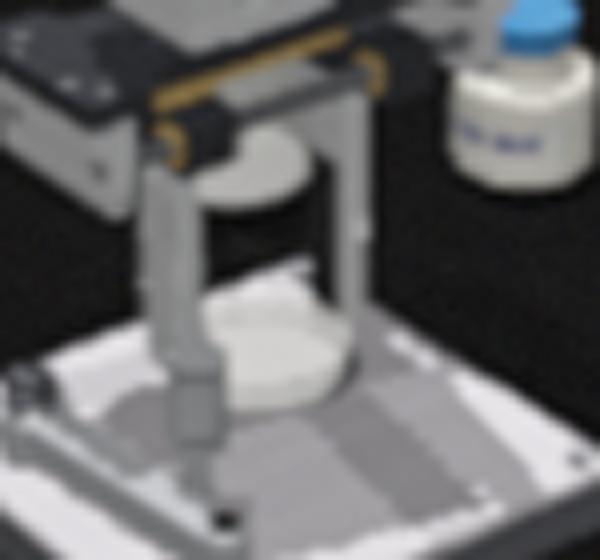

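>>> {"method": "step_arm", "body": {
  "motion": "63 0 0 0 0 0 0;66 0 0 0 0 0 0;70 0 0 0 0 0 0;75 0 0 0 0 0 0;80 0 0 0 0 0 0;85 0 0 0 0 0 0;85 0 0 0 0 0 0;85 0 0 0 0 0 0;85 -0.5 0 0 0 0 0;85 -1 0 0 0 0 0;85 -2 0 0 0 0 0;85 -3 0 0 0 0 0;85 -3 0 0 0 0 0;85 -3 0 0 0 0 0;85 0 0 0 0 0 0;85 0 0 0 0 0 0"
}}

```text
time: 24.43
tool_pos: [0.5896, -0.0593, 0.1749]
ee_rot: [1.496, 1.564, -0.075]
wrist_force: [0.4, 0.5, 0.2]
width: 0.0797
```

>>> {"method": "step_arm", "body": {
  "motion": "85 0 0 1 0 0 0;85 0 0 3 0 0 0;85 0 -1 3 0 0 0;85 0 -1 3 0 0 0;85 0 -1 3 0 0 0;85 0 -1 3 0 0 0;85 0 -1 3 0 0 0;85 0 -1 3 0 0 0;85 0 -1 3 0 0 0;85 0 -1 1 0 0 0;85 0 0 0 0 0 0;85 0 0 0 0 0 0;85 0 0 0 0 0 0;85 0 0 0 0 0 0"
}}

```text
time: 25.6
tool_pos: [0.5083, -0.3173, 0.1704]
ee_rot: [-3.041, 1.569, 1.673]
wrist_force: [0.1, 0.4, -0.3]
width: 0.0799
```

```bash
python3 g.py .5 -.3 .17; python3 - <<'E'
from h import *
t=snapshot('top')[:,:,::-1];s=snapshot('scene')[:,:,::-1]
cv2.imwrite('pics/t25.png',t);cv2.imwrite('pics/s25.png',s)
a=cv2.resize(t[145:235,285:375],None,fx=4.4,fy=4.4,interpolation=2)
b=cv2.resize(s[145:235,275:365],None,fx=4.4,fy=4.4,interpolation=2)
cv2.imwrite('pics/c25.png',np.hstack([a,b]))
E
```

```text
t 25.6 pos [ 0.5083 -0.3173  0.1704] w 0.0799 F [ 0.12  0.44 -0.33] q [-0.65  0.21  1.34  0.    1.59  0.92]
turn [ 0.0011 -0.0018  0.0002] | shift cm now-axes [ 0.048 -0.825 -1.727] | after-turn axes [ 0.044 -0.827 -1.726]
axes x,y,z: [[-0.0, 0.002, -1.0], [1.0, 0.001, -0.0], [0.001, -1.0, -0.002]]
```

View pics/c25.png

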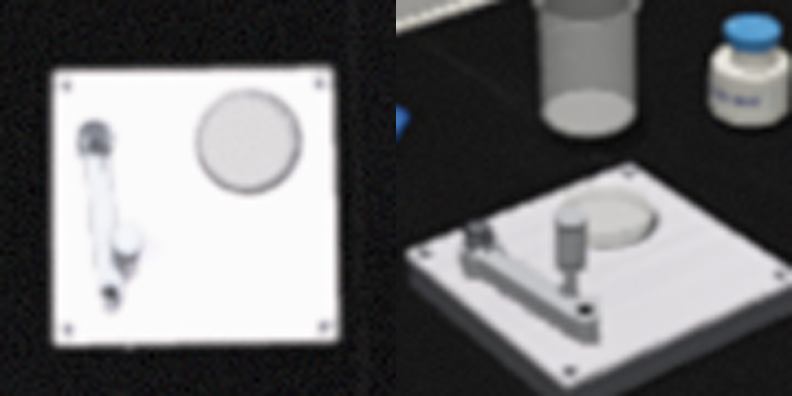

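View pics/t25.png

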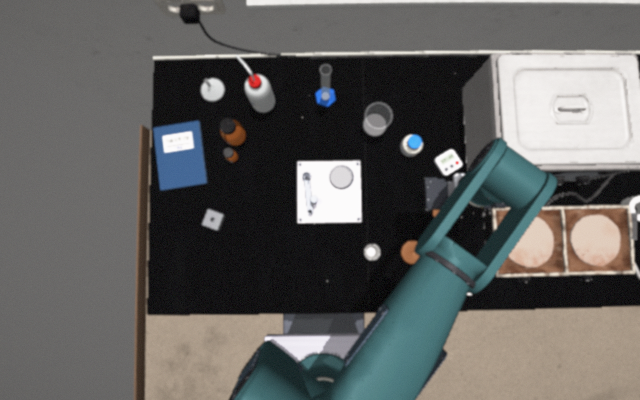

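In both views the dish sits in the nest with an even dark ring round it, at top (341,176). The arm lies on the upright pin, and the jar, dropper, crucible and timer are where they were. Handing in.

```bash
python3 - <<'E'
from bench import robot
print(robot.close_job())
E
```

```text
the job is handed in; nothing more can be done
None
```

I handed the job in at about 25.7 s. The stop pin is in the clamp's hole holding the sprung arm open, and the petri dish is in the nest.

- **Pin:** I took it from the block and pushed the arm round from its far edge. The pin went down until the wrist read about 3 N upward, with the tip computed at about 5 mm above the bench. After I let go, both cameras showed it upright with the arm resting against it.
- **Dish:** I lowered it to its seated height and released it with almost no force on the wrist. The last pictures show it level, with an even dark gap all round.
- **Bystanders and robot:** The dropper, crucible, timer and jar were where they started in the last top picture. The bulb was hidden behind the robot arm, so I did not see it again. The gripper ended about 0.15 m above the bench, touching nothing.

**What disagreed or was not checked:**
- The two cameras differed by about 2–3 mm, so I corrected their positions using the gripped pin.
- The fingers read 58 mm on the 64 mm dish. I found no cause, but the dish stayed level and did not slip.
- I could not read the arm's angle or the force between pin and arm directly. Those two rest on the pictures only.

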